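Hold a lantern's bayonet cap at its test position

ROBOT

A 6-joint arm with a two-finger parallel gripper is mounted at the origin on the work surface. World frame = base frame: x ahead of the robot, y to its left, z up, the work surface at z = 0. Lengths are in mm, angles in rad, forces in N, time in s.
With the tool pointing down it reaches from about 250 to 800 mm from the base axis. Payload 3.9 kg.
Tool frame: the origin (TCP) lies midway between the tips of the shut fingers; the grasp point (between the pads) lies 19 mm behind it (env.pinch_z is the z of the grasp point in the tool frame, in mm); z points along the fingers, y is the direction in which the jaws open and shut (so a half turn about z gives the same grasp; the last joint's range is limited). The gripper opens to 85 mm and grips with 20 to 120 N. Pads are 22 mm wide; open, the fingers measure 114 mm over their backs; the gripper's body (76 mm by 85 mm) begins 54 mm behind the grasp point. The pads swing forward as they close: fully open they stand 13 mm farther back than shut.
Start: joints at [1.253, 0.26, -0.138, 1.173, 0, 1.571], TCP at [164.046, 498.702, 231.304] pointing down, gripper open.
Joint ranges: [-2.78, 2.78], [-0.83, 1.72], [-1.28, 1.37], [-1.9, 2.12], [-1.57, 1.48], [-3.14, 3.14]. Speed limits (rad/s): [2.57, 2.57, 3.14, 3.14, 3.14, 3.14].

INTERFACE

Orientations are given as a rotation vector (axis times angle).
In Python, from station import env, cams, ticket gives the robot as it stands.
- The arm moves only by the tool send_rows, never from a script. Its argument "steps" is a list of rows, each an object with "slide": the shift along the tool's x, y, z normalised to -1 to 1, where 1 is 15 cm, a list of three; "twist": the turn, a rotation vector about the tool's x, y, z normalised to -1 to 1, where 1 is 180 degrees, a list of three. In form: [{"slide": [x, y, z], "twist": [wx, wy, wz]}, ...]. A call has exactly 5 rows; each row is the pose to reach, as a shift and turn from the pose commanded when the call began, along the tool's axes at that moment, turning the shorter way round; what a row does not reach only later rows make up. A row lasts 1/8 s, in which the tool goes at most 62.5 mm and 10.7 degrees, less where a joint would pass 70% of its speed; a pose out of reach is approached as far as the arm can. A call with a number of a shift or a turn outside -1 to 1 is refused whole. A call with a gripper value outside its range is refused whole. "claw" is the closure, from -1 (fully open) to 1 (shut), set as the call begins (left out, the last holds). The fingers move at their own pace and stop on an object; "grip_force" is the grip in N (left out, the last holds). Time passes only in rows, so rows that repeat a pose let the fingers close, or fill a call up. It gives the time, the measured TCP pose, the force and the opening at its end, in the units of the state.
- env.read_state(): the state, without advancing time (a new reading comes with each control period).
- cams.get_image(name): name is "side" or "top"; returns the picture (400x640x3 uint8, blue, green, red); there is no depth.
- cams.camera_params(name): a dict with "camera_matrix" (3x3 intrinsics, pixels), "camera_from_world" (4x4, takes a point from world to camera coordinates). Camera axes: x right, y up, looking along -z (the intrinsics and any distortion apply to the point x, -y, -z); pixel columns grow to the right and rows downward; lengths in mm; the calibration is good to about 2 mm. A picture is of the moment at which its call begins. camera_params takes no time and is no camera call.
- ticket.finish_job(): hands the job in, once; it reports no verdict.
The state is a dict: "time_s": time; "joint_positions": joint angles; "qvel": joint speeds; "effort": joint torques, N m; "tool_pos": TCP position; "ee_rot": TCP orientation; "force": force on the tool from outside, world axes, zero at the start; "torque": the same for the moment, N m; "width": finger opening in mm.
Only numpy, scipy, OpenCV 4.12 (cv2) and the standard library are available. Lean on these libraries where they do the work, as an engineer would, in place of code of your own. Each camera call takes 0.05 s, during which the arm holds its last target. There are 200 camera calls.

TASK

Fold the lantern's wire carrying handle over and down until it rests fully home in its catch, clear of the top. Then pick up the loose cap, lower its lugs through the notches of the lantern's collar until its rim sits flat, and turn it clockwise against the spring until its grip bar points at the raised pips (the battery test position, halfway to the lock), never as far as the lock click. Finish still gripping the cap and holding it there, and leave the other things on the chest where they stand.

Things in the scene. Friction and masses are not known exactly. Their poses are not given: they have to be found in the camera images.
- lantern: camping lantern, 150 mm high, foot 116 across, head 90; it stands firmly and does not move. Origin: centre of its underside, z up. Steel collar on top (84 across, level face 150 mm above the origin); wire handle pivoting 125 mm above the origin; catch for the handle on its own -x side; notches in the collar along its own +x and -x
- collar (a point): centre of the collar's mouth, level with its upper face. The mouth has 21 mm radius, with two opposite notches 17 mm wide reaching to 30 mm radius along the lantern's +x and -x. The collar plate is 4 mm thick; the cavity's floor is 16 mm below the face. Two raised blocks (14 x 5, 3 mm high), 90 degrees from the notches, mark the lock
- pip (a point): one of the two opposite raised steel pips on the collar (3 mm high, 6 mm across, 38.5 mm from the collar's centre) that mark the test position: 45 degrees clockwise, seen from above, from each notch. This is the one clockwise of the +x notch
- catch (a point): catch for the handle: a small plastic cradle 14 mm wide on the lantern's -x side, 71 mm from its axis; the point is where the middle of the cross bar's centre line comes to rest, 105 mm above the lantern's origin. The cradle's lips reach up only to the middle of the wire
- handle (a joint): carrying handle, a bail of 8 mm round steel wire, arms 52 mm to either side, turning about the lantern's y axis 125 mm above its origin. 0 = straight up, growing as it swings towards the catch (-x side); 1.85 rad = end of travel, in the catch; negative = leaning the other way, to -0.9. Stiff hinge: it stays where left; 1 to 3 N at the cross bar moves it
- handle_bar (a point): middle of the handle's cross bar (centre line), 74 mm from the pivot axis; the bar is 8 mm thick, straight for 80 mm along the lantern's y; with the handle straight up it is 49 mm above the collar's face
- cap: loose bayonet cap, grey, 70 g, 47 mm high, standing plug down. Origin: centre of its underside. Plug radius 19, height 12; at its foot two lugs along its +x and -x, out to 27 mm radius, 12 wide, 5 high; rim plate radius 33 at 12 to 17 mm; grip bar 44 long along x (in line with the lugs), 14 wide, at 17 to 47 mm. Half a turn makes no difference. Seated, its origin is 12 mm below the collar's face
- test_ring (a joint): hidden spring ring under the collar, pushed by the seated cap's lugs as the cap turns clockwise seen from above. 0 = at rest; it reads cap turn from the notches minus 0.11 rad: 0.67 at the pips; lock clicks at 1.15, end 1.4. Its spring turns a released cap back (0.03 N m at first, 0.08 at the pips). The cap cannot turn anticlockwise from the notches
- compact: bystander, loose: closed black powder compact, a disc 66 across, 16 high; origin at the centre of its underside
- rollon: bystander, loose: glass roll-on bottle with white cap, 36 across, 75 high, standing; origin at the centre of its underside
- lipstick: bystander, loose: lipstick tube, 20 across, 65 high, standing; origin at the centre of its underside
- comb: bystander, loose: dark wooden comb, 180 x 33 x 5, lying flat; origin at the centre of its underside (middle of its length)
- mirror: bystander, loose: white hand mirror lying flat, 195 long, head 90 across, 10 high; origin at the centre of its underside (middle of its length)
- lotion: bystander, loose: white lotion bottle, 48 across, 110 high, standing; origin at the centre of its underside
- mug: bystander, loose: white mug, 80 across, 90 high, handle on its own +y side; origin at the centre of its underside
Not all that is in view belongs to the job. What is shaped like the cap but blue or red is not meant.

How it is judged (in metres and radians):
On the way, in this order (a step that is already met when the one before it is completed fails the run):
1. the handle rests in its catch (value of joint handle above 1.77 rad), for 0.2 s.
2. the cap sits in the collar, rim flat, lugs still in line with the notches (value of joint handle above 1.77 rad and z of cap in the frame of lantern below 0.14 m and horizontal distance between cap and collar below 0.004 m and angle between cap's own z axis and vertical below 0.1 rad and angle between the x axis of cap and the x axis of lantern, either way round below 0.3 rad), for 0.1 s.
At the end, for the whole second after the job is handed in: Handle within 0.08 rad of its end, in the catch; cap upright in the collar, within 4 mm of its centre, rim within 2 mm of the collar face, turned clockwise 45 (+-11) degrees from the notches, contact ring at 0.35 to 1.0 rad, at rest, gripped by the fingers with over 2 N (value of joint handle above 1.77 rad and z of cap in the frame of lantern below 0.14 m and horizontal distance between cap and collar below 0.004 m and angle between cap's own z axis and vertical below 0.1 rad and angle between the x axis of cap and the x axis of lantern, either way round between 0.585 and 0.985 rad and value of joint test_ring between 0.35 and 1 rad and contact force between the fingers and cap above 2 N and linear speed of cap below 0.02 m/s and angular speed of cap below 0.2 rad/s); the arm keeps its last pose, push and grip.
It fails at once if the cap is turned on to the lock click (contact ring past 1.15 rad) (value of joint test_ring above 1.15 rad).
It fails at once if a bystander is pushed more than 30 mm or knocked over (distance of any of compact, rollon, lipstick, comb, mirror, lotion, mug from where it was at the start of the episode above 0.03 m or angle between any of compact, rollon, lipstick, comb, mirror, lotion, mug's own z axis and vertical above 0.5 rad).
It also fails if it takes over 64 s, if anything falls off the work surface, if the arm or the gripper's body presses on something with over 40 N, if the wrist force passes 120 N, or if a joint passes its speed limit or range.

## Working session

There is one attempt and no reset: what is moved stays moved. The work goes in short steps, Python scripts to look and compute and a tool call to move; the robot and the scene stay as the last step left them, time stands still between calls to the robot, and variables do not carry over. Pictures are saved under pics/ and viewed, about 8 in all and at most 12, crops included, and the job is handed in when it is done.

Besides the shell and the picture viewer there is one more tool, called after "Emit:" as name([rows], argument=value, ...), one row to a line, values as JSON. send_rows: Moves the arm, as the interface text tells. Scaled input: -1 to 1 covers 15 cm each way for a shift and 180 degrees each way for a turn. Its arguments: {"type":"object","properties":{"steps":{"type":"array","items":{"type":"object","properties":{"slide":{"type":"array","items":{"type":"number","minimum":-1,"maximum":1}},"twist":{"type":"array","items":{"type":"number","minimum":-1,"maximum":1}}}}},"claw":{"type":"number"},"grip_force":{"type":"number"}},"required":["steps"]}

```bash
ls; mkdir -p pics; python3 - <<'E'
from station import env,cams
import cv2,numpy as np
print(env.read_state(), env.pinch_z)
for n in("side","top"):
    p=cams.camera_params(n); print(n,p)
    cv2.imwrite(f"pics/{n}0.png",cams.get_image(n))
E
```

```text
pics
{'time_s': 0.0, 'joint_positions': array([ 1.25298223e+00,  2.60691294e-01, -1.39408527e-01,  1.17268156e+00,
       -1.26459162e-05,  1.57083215e+00]), 'qvel': array([ 0.00112667, -0.00055192,  0.00062405,  0.00103231, -0.00040475,
       -0.00037591]), 'effort': array([ 1.49251016e-03, -4.05680573e+01,  2.53922260e+01,  1.87203765e-02,
        3.12681345e-05, -4.00963145e-06]), 'tool_pos': array([163.84493098, 498.04862896, 230.44615279]), 'ee_rot': array([-4.97130422e-01, -3.10170298e+00,  3.08169285e-03]), 'force': array([-0.0950074 , -0.06803994, -0.40934319]), 'torque': array([-0.01457872,  0.00772202, -0.03620284]), 'width': 85.49952052205109} -18.700000000000003
side {'camera_matrix': array([[364.57915446,   0.        , 319.33951114],
       [  0.        , 364.57915446, 201.01136366],
       [  0.        ,   0.        ,   1.        ]]), 'camera_from_world': array([[ 9.60837630e-01, -2.76527191e-01,  1.79934009e-02,
        -5.57761518e+02],
       [ 1.14115498e-01,  4.54011325e-01,  8.83657949e-01,
        -2.02235712e+02],
       [-2.52524658e-01, -8.46998483e-01,  4.67787203e-01,
        -7.85852753e+02],
       [ 0.00000000e+00,  0.00000000e+00,  0.00000000e+00,
         1.00000000e+00]])}
top {'camera_matrix': array([[376.43145921,   0.        , 318.92798608],
       [  0.        , 376.43145921, 207.1807724 ],
       [  0.        ,   0.        ,   1.        ]]), 'camera_from_world': array([[ 1.39320356e-02, -9.99706875e-01, -1.98005750e-02,
         7.38490833e+00],
       [ 9.97667203e-01,  1.25746583e-02,  6.70971760e-02,
        -6.02429416e+02],
       [-6.68285226e-02, -2.06891845e-02,  9.97549952e-01,
        -1.01485084e+03],
       [ 0.00000000e+00,  0.00000000e+00,  0.00000000e+00,
         1.00000000e+00]])}
```

View pics/side0.png

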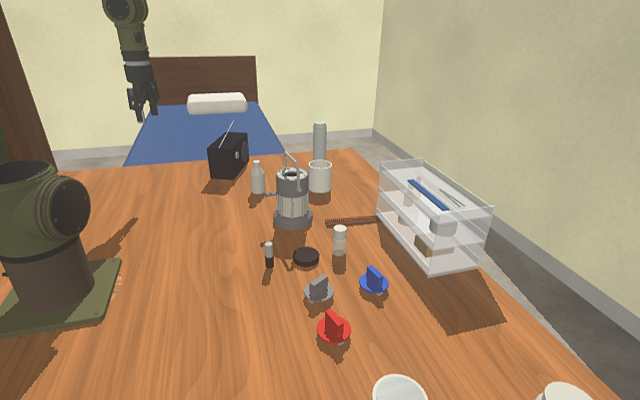

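View pics/top0.png

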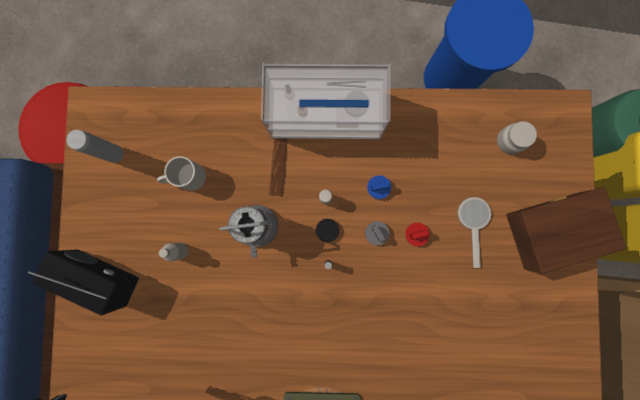

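The top view has a grey cap at (377,234), with blue (380,188) and red (418,235) decoys. The lantern is at (252,227). In the side view the grey cap is at (319,289) and the lantern at (292,200). I choose the grey one and check it in close crops.

```bash
cat > h.py <<'E'
import cv2,numpy as np
from station import env,cams
def ray(n,uv):
    p=cams.camera_params(n);K=p["camera_matrix"];T=p["camera_from_world"]
    d=np.linalg.inv(K)@[uv[0],uv[1],1]; d=np.array([d[0],-d[1],-d[2]])
    R=T[:3,:3]; return -R.T@T[:3,3], R.T@d
def at_z(n,uv,z):
    c,d=ray(n,uv); return c+d*(z-c[2])/d[2]
def tri(ut,us):
    (a,d),(b,e)=ray("top",ut),ray("side",us)
    s=np.linalg.lstsq(np.c_[d,-e],b-a,rcond=None)[0]
    p,q=a+d*s[0],b+e*s[1]; return (p+q)/2,np.linalg.norm(p-q)
def proj(n,P):
    p=cams.camera_params(n);T=p["camera_from_world"];c=T[:3,:3]@np.array(P,float)+T[:3,3]
    v=p["camera_matrix"]@[c[0],-c[1],-c[2]]; return v[:2]/v[2]
def crop(im,x,y,w,h,W,H):
    o=cv2.resize(im[y:y+h,x:x+w],(W,H),interpolation=cv2.INTER_CUBIC)
    s=W/w
    for u in range((x//10+1)*10,x+w,10): cv2.line(o,(int((u-x+.5)*s),0),(int((u-x+.5)*s),6),(0,255,0),1);cv2.putText(o,str(u),(int((u-x+.5)*s)-12,18),0,.35,(0,255,0),1)
    for v in range((y//10+1)*10,y+h,10): cv2.line(o,(0,int((v-y+.5)*s)),(6,int((v-y+.5)*s)),(0,255,0),1);cv2.putText(o,str(v),(8,int((v-y+.5)*s)+4),0,.35,(0,255,0),1)
    return o
def tiles(f,L):
    ims={n:cams.get_image(n) for n in {l[0] for l in L}}
    t=[crop(ims[l[0]],*l[1:],400,300) for l in L]
    cv2.imwrite(f,np.vstack([np.hstack(t[i:i+2]) for i in range(0,len(t),2)]))
E
python3 - <<'E'
from h import *
tiles("pics/c1.png",[("top",212,197,80,60),("side",252,147,100,75),("top",352,214,48,36),("side",295,265,56,42)])
E
```

```text
(no output)
```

View pics/c1.png

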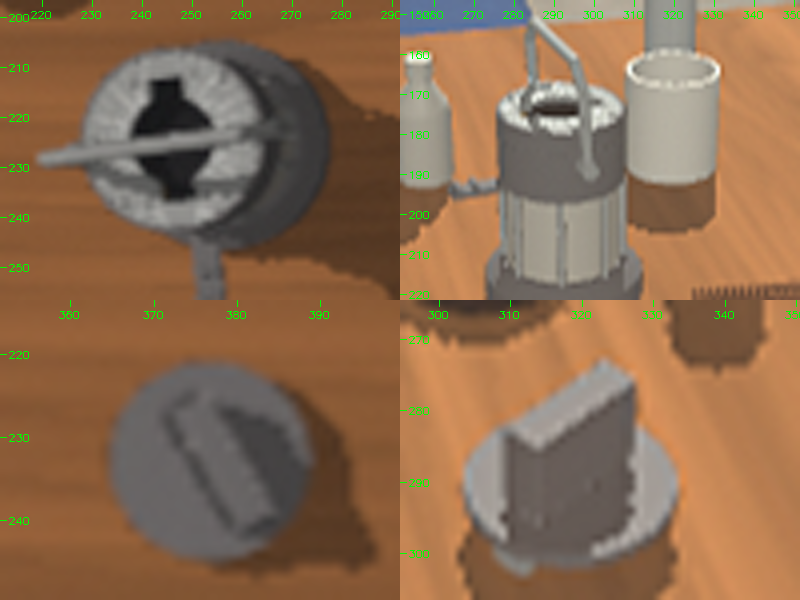

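Crops: the lantern notches point up and down in the top view, with ends at about (244.5,212.5) and (247.5,235.5). The catch is below at (253,247), and the handle is near upright. The cap is grey, with its bar top centre at about top (378.2,232.9) / side (318.4,279.1).

```bash
python3 - <<'E'
from h import *
np.set_printoptions(precision=1,suppress=True)
print("cap bar top",tri((378.2,232.9),(318.4,279.1)), "rim z17",at_z("top",(376.7,233),17))
a,b=at_z("top",(374.3,225.3),47),at_z("top",(382.1,240.5),47);print("bar ends",a,b,np.degrees(np.arctan2(*(a-b)[[1,0]])),np.linalg.norm(a-b))
a,b=at_z("top",(244.5,212.5),150),at_z("top",(247.5,235.5),150);print("notch",a,b,(a+b)/2,np.degrees(np.arctan2(*(a-b)[[1,0]])),np.linalg.norm(a-b))
# side mouth centre tile2 (562,104)
print("collar tri",tri((246,224.3),(252+162/4-.5,147+107/4-.5)))
print("collar outline",at_z("top",(212+174/5-.5,197+138/5-.5),150))
print("bar ends",tri((219.5,228.3),(283.5,151)),tri((267,223),(296.5,162)))
print("catch",at_z("top",(253.5,247),105))
for n,u in dict(comp=(328,231),roll=(326,197),lip=(328,265),blue=(380,188),red=(418,235),lot=(170,254)).items(): print(n,at_z("top",u,20))
im=cams.get_image("top");hsv=cv2.cvtColor(im,40)
E
```

```text
cap bar top (array([ 535. , -144.2,   45.4]), np.float64(2.090073351748625)) rim z17 [ 533.7 -143.7   17. ]
bar ends [ 554.  -133.3   47. ] [ 514.  -154.1   47. ] 27.4700982278677 45.11248434096282
notch [578.5 192.  150. ] [523.3 183.3 150. ] [550.9 187.7 150. ] 8.998579682416558 55.88526520574921
collar tri (array([551.3, 187.6, 148.7]), np.float64(2.4015341896122555))
collar outline [550.6 186.9 150. ]
bar ends (array([539.5, 238. , 197.1]), np.float64(0.4895916344128075)) (array([552.5, 128.3, 205.2]), np.float64(0.209525347280302))
catch [494.2 176.8 105. ]
comp [537.3 -10.4  20. ]
roll [630.7  -3.7  20. ]
lip [444.9 -11.5  20. ]
blue [ 657.3 -151.9   20. ]
red [ 529.8 -255.5   20. ]
lot [468.1 423.1  20. ]
```

```bash
cat >> h.py <<'E'
from scipy.spatial.transform import Rotation as Ro
L=np.array([551.,187.5]);YAW=9.
def lan(x,y,z,yaw=None):
    a=np.radians(YAW if yaw is None else yaw);c,s=np.cos(a),np.sin(a)
    return np.array([L[0]+c*x-s*y,L[1]+s*x+c*y,z])
def Rt(yaw):  # tool down, tool y at world angle yaw deg
    a=np.radians(yaw);y=np.array([np.cos(a),np.sin(a),0]);z=np.array([0,0,-1.]);return Ro.from_matrix(np.c_[np.cross(y,z),y,z])
def go(P,R,yaw):
    """chain of calls from (P,R) to target list"""
    pass
def plan(targets,nmax=1.0):
    s=env.read_state();P=np.array(s["tool_pos"]);R=Ro.from_rotvec(s["ee_rot"])
    for (T,yaw) in targets:
        T=np.array(T,float);Q=Rt(yaw)
        while 1:
            d=R.inv().apply(T-P)/150;k=max(1,np.ceil(np.abs(d).max()-.02))
            w=(R.inv()*Q).as_rotvec()/np.pi;f=min(1,.26/max(np.linalg.norm(w),1e-9)) if k>1 else 1
            print("slide",np.round(d/k,3),"twist",np.round(w*f,4), "last" if k==1 else "")
            P=P+(T-P)/k;R=R*Ro.from_rotvec(w*f*np.pi)
            if k==1: break
E
python3 - <<'E'
from h import *
plan([((300,470,250),90),(lan(35,0,250),99),(lan(35,0,190),99)])
E
```

```text
slide [-0.921  0.103 -0.127] twist [-0.0003 -0.     -0.1012] last
slide [-0.952 -0.923 -0.   ] twist [ 0.   -0.   -0.05] 
slide [-0.398 -0.53   0.   ] twist [-0.  0. -0.] 
slide [-0.398 -0.53  -0.   ] twist [ 0. -0. -0.] last
slide [0.  0.  0.4] twist [-0.  0. -0.] last
```

Emit:
send_rows([
  {"slide": [-0.31,0.03,-0.04],"twist": [0,0,-0.05]},
  {"slide": [-0.61,0.07,-0.09],"twist": [0,0,-0.101]},
  {"slide": [-0.921,0.103,-0.127],"twist": [0,0,-0.101]},
  {"slide": [-0.921,0.103,-0.127],"twist": [0,0,-0.101]},
  {"slide": [-0.921,0.103,-0.127],"twist": [0,0,-0.101]},
], claw=1, grip_force=40)

```text
time_s: 0.88
tool_pos: [299.7, 470.0, 250.0]
ee_rot: [-0.002, -3.141, 0.001]
force: [-1.0, -0.5, -0.9]
width: -0.1
```

Emit:
send_rows([
  {"slide": [-0.3,-0.3,0],"twist": [0,0,-0.05]},
  {"slide": [-0.6,-0.6,0],"twist": [0,0,-0.05]},
  {"slide": [-0.952,-0.923,0],"twist": [0,0,-0.05]},
  {"slide": [-0.952,-0.923,0],"twist": [0,0,-0.05]},
  {"slide": [-0.952,-0.923,0],"twist": [0,0,-0.05]},
])

```text
time_s: 1.5
tool_pos: [442.1, 331.9, 250.1]
ee_rot: [0.245, -3.131, -0.0]
force: [-1.0, 0.3, 0.3]
width: -0.1
```

Emit:
send_rows([
  {"slide": [-0.3,-0.4,0],"twist": [0,0,0]},
  {"slide": [-0.6,-0.75,0],"twist": [0,0,0]},
  {"slide": [-0.75,-1,0],"twist": [0,0,0]},
  {"slide": [-0.75,-1,0],"twist": [0,0,0]},
  {"slide": [-0.75,-1,0],"twist": [0,0,0]},
])

```text
time_s: 2.12
tool_pos: [576.1, 202.8, 250.1]
ee_rot: [0.249, -3.13, -0.001]
force: [-0.1, 0.2, 0.6]
width: 0.3
```

```bash
python3 - <<'E'
from h import *
s=env.read_state();print(s["tool_pos"],s["force"],s["width"])
plan([(lan(35,0,190),99)])
tiles("pics/c2.png",[("top",212,187,80,60),("side",252,122,100,75)])
E
```

```text
[576.0888954  202.80349288 250.07065241] [-0.10304761  0.16562994  0.56681156] 0.2792698420823047
slide [-0.053 -0.075  0.4  ] twist [ 0.0003 -0.0004  0.0005] last
```

View pics/c2.png

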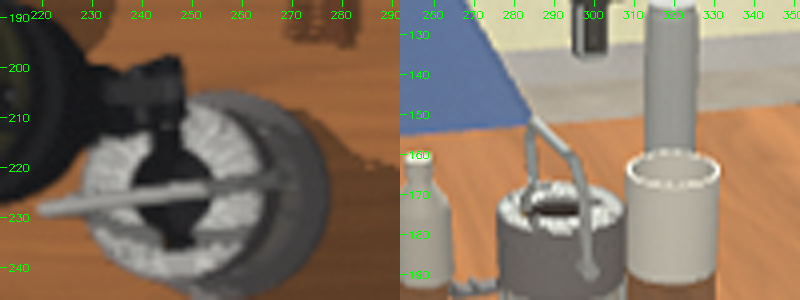

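The top crop shows the gripper at the notch side of the lantern, clear of the bar. The side crop has the bar from (284,151) to (296,161) and the closed fingertip at (299,135), above and beyond it. Now I descend and push the bar over.

Emit:
send_rows([
  {"slide": [-0.053,-0.075,0.15],"twist": [0,0,0]},
  {"slide": [-0.053,-0.075,0.3],"twist": [0,0,0]},
  {"slide": [-0.053,-0.075,0.4],"twist": [0,0,0]},
  {"slide": [-0.053,-0.075,0.4],"twist": [0,0,0]},
  {"slide": [-0.053,-0.075,0.4],"twist": [0,0,0]},
])

```text
time_s: 2.85
tool_pos: [587.1, 191.9, 191.2]
ee_rot: [-0.247, 3.131, 0.001]
force: [-0.3, -0.2, -0.3]
width: 0.2
```

Emit:
send_rows([
  {"slide": [0.07,0,0],"twist": [0,0,0]},
  {"slide": [0.14,0,0],"twist": [0,0,0]},
  {"slide": [0.21,0,0],"twist": [0,0,0]},
  {"slide": [0.28,0,0.013],"twist": [0,0,0]},
  {"slide": [0.34,0,0.04],"twist": [0,0,0]},
])

```text
time_s: 3.48
tool_pos: [536.2, 183.2, 184.7]
ee_rot: [-0.246, 3.131, 0.0]
force: [1.6, -0.0, 1.4]
width: -0.3
```

Emit:
send_rows([
  {"slide": [0.05,0,0.025],"twist": [0,0,0]},
  {"slide": [0.09,0,0.06],"twist": [0,0,0]},
  {"slide": [0.14,0,0.11],"twist": [0,0,0]},
  {"slide": [0.18,0,0.15],"twist": [0,0,0]},
  {"slide": [0.22,0,0.18],"twist": [0,0,0]},
])

```text
time_s: 4.1
tool_pos: [505.4, 178.4, 156.8]
ee_rot: [-0.245, 3.129, 0.0]
force: [8.7, 0.8, -4.0]
width: -0.3
```

```bash
python3 - <<'E'
from h import *
s=env.read_state();print(s["tool_pos"],s["force"],s["width"])
plan([(lan(-46,0,190),99),(lan(-68,0,190),99),(lan(-72,0,150),99)])
tiles("pics/c3.png",[("top",212,187,80,60),("side",252,132,100,75)])
E
```

```text
[505.41905923 178.41445558 156.8286927 ] [ 8.72370939  0.83764934 -3.97164189] -0.27641054069630144
slide [-0.004  0.012 -0.221] twist [-0.      0.001  -0.0002] last
slide [ 0.147 -0.     0.   ] twist [-0. -0.  0.] last
slide [0.027 0.    0.267] twist [-0. -0.  0.] last
```

View pics/c3.png

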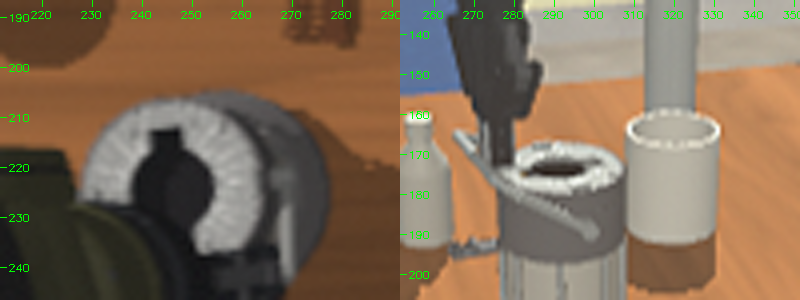

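The handle is down to about 65°, with its bar end at side pixel (264,160). I lift, shift over the bar and press down.

Emit:
send_rows([
  {"slide": [-0.01,0,-0.11],"twist": [0,0,0]},
  {"slide": [-0.01,0,-0.22],"twist": [0,0,0]},
  {"slide": [0.07,0,-0.22],"twist": [0,0,0]},
  {"slide": [0.155,0,-0.22],"twist": [0,0,0]},
  {"slide": [0.155,0,-0.22],"twist": [0,0,0]},
])

```text
time_s: 4.82
tool_pos: [478.6, 173.9, 189.5]
ee_rot: [0.246, -3.129, 0.001]
force: [-0.3, 0.1, -0.4]
width: -0.2
```

Emit:
send_rows([
  {"slide": [0.01,0,0.1],"twist": [0,0,0]},
  {"slide": [0.02,0,0.2],"twist": [0,0,0]},
  {"slide": [0.025,0,0.28],"twist": [0,0,0]},
  {"slide": [0.025,0,0.34],"twist": [0,0,0]},
  {"slide": [0.025,0,0.4],"twist": [0,0,0]},
])

```text
time_s: 5.45
tool_pos: [465.5, 172.0, 126.5]
ee_rot: [0.246, -3.109, 0.002]
force: [-12.0, -1.3, 1.4]
width: 0.1
```

Emit:
send_rows([
  {"slide": [0,0,0.04],"twist": [0,0,0]},
  {"slide": [0,0,0.08],"twist": [0,0,0]},
  {"slide": [0,0,0.11],"twist": [0,0,0]},
  {"slide": [0,0,0.13],"twist": [0,0,0]},
  {"slide": [0,0,0.14],"twist": [0,0,0]},
])

```text
time_s: 6.08
tool_pos: [478.2, 174.1, 109.6]
ee_rot: [-0.245, 3.13, 0.001]
force: [0.6, -0.4, 0.9]
width: -0.0
```

```bash
python3 - <<'E'
from h import *
s=env.read_state();print(s["tool_pos"],s["force"],s["width"])
tiles("pics/c4.png",[("top",212,197,80,60),("side",232,142,100,75)])
E
```

```text
[478.23499492 174.10468409 109.59354918] [ 0.60547117 -0.39121806  0.85486936] -0.03165890999139772
```

View pics/c4.png

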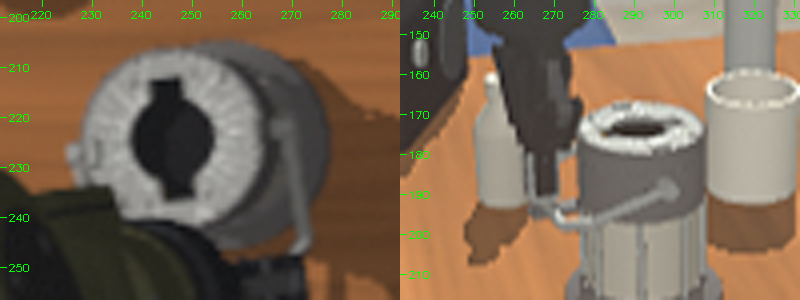

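The handle arm now runs from (298,188) down to the catch at (268,195) in the side crop. I press it home and watch the force.

Emit:
send_rows([
  {"slide": [0,0,0.01],"twist": [0,0,0]},
  {"slide": [0,0,0.02],"twist": [0,0,0]},
  {"slide": [0,0,0.03],"twist": [0,0,0]},
  {"slide": [0,0,0.03],"twist": [0,0,0]},
  {"slide": [0,0,0.03],"twist": [0,0,0]},
])

```text
time_s: 6.8
tool_pos: [478.0, 174.1, 107.8]
ee_rot: [-0.245, 3.129, 0.001]
force: [-4.9, -1.2, 19.8]
width: -0.0
```

The bar met a firm stop at tip z 107.8, as expected. Now I retreat and take a clean view of the lantern and cap.

Emit:
send_rows([
  {"slide": [0,0,-0.3],"twist": [0,0,0]},
  {"slide": [0,0,-0.6],"twist": [0,0,0]},
  {"slide": [0,0,-0.9],"twist": [0,0,0]},
  {"slide": [0,-0.3,-0.9],"twist": [0,0,0]},
  {"slide": [0,-0.7,-0.9],"twist": [0,0,0]},
], claw=-1)

```text
time_s: 7.42
tool_pos: [494.2, 70.1, 240.6]
ee_rot: [-0.251, 3.13, 0.001]
force: [0.6, -0.0, -1.1]
width: 85.3
```

```bash
python3 - <<'E'
from h import *
s=env.read_state();print(s["tool_pos"],s["force"],s["width"])
plan([((535,-144,150),117.5)])
tiles("pics/c5.png",[("top",223,204,48,36),("side",252,157,80,60),("top",352,214,48,36),("side",295,265,56,42)])
E
```

```text
[494.1531444  70.1258182 240.5779388] [ 0.58698991 -0.02984598 -1.09514457] 85.31008833156262
slide [-0.02  -0.726  0.302] twist [-0.      0.0006 -0.1019] 
slide [ 0.209 -0.696  0.302] twist [-0. -0.  0.] last
```

View pics/c5.png

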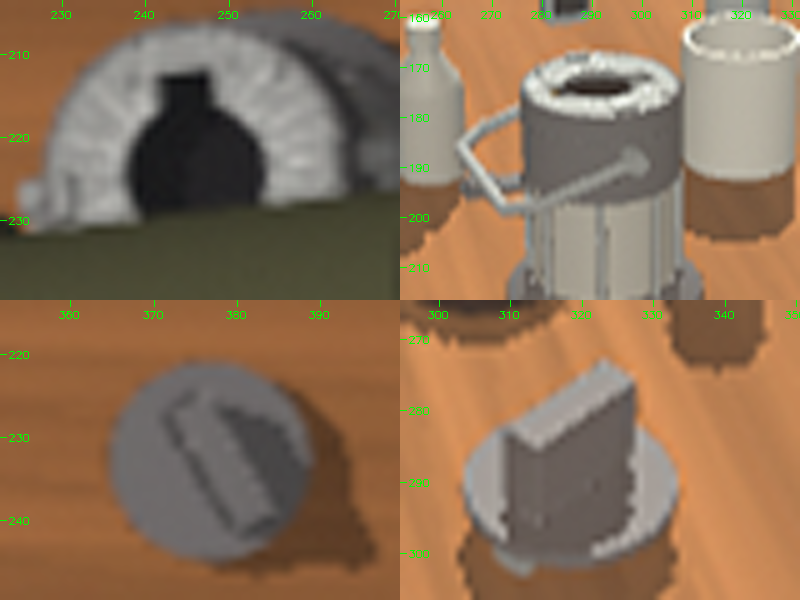

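The side crop shows the handle folded, with the bar from (263,186) to (273,199) in the cradle near (268,193). The cap is unmoved. I go over the cap.

Emit:
send_rows([
  {"slide": [-0.01,-0.36,0.15],"twist": [0,0,-0.05]},
  {"slide": [-0.02,-0.726,0.302],"twist": [0,0,-0.102]},
  {"slide": [-0.02,-0.726,0.302],"twist": [0,0,-0.102]},
  {"slide": [-0.02,-0.726,0.302],"twist": [0,0,-0.102]},
  {"slide": [-0.02,-0.726,0.302],"twist": [0,0,-0.102]},
])

```text
time_s: 8.15
tool_pos: [513.8, -35.6, 195.1]
ee_rot: [-0.744, 3.051, 0.0]
force: [0.6, -0.2, 1.1]
width: 85.6
```

Emit:
send_rows([
  {"slide": [0.1,-0.35,0.15],"twist": [0,0,0]},
  {"slide": [0.209,-0.696,0.302],"twist": [0,0,0]},
  {"slide": [0.209,-0.696,0.302],"twist": [0,0,0]},
  {"slide": [0.209,-0.696,0.302],"twist": [0,0,0]},
  {"slide": [0.209,-0.696,0.302],"twist": [0,0,0]},
])

```text
time_s: 8.78
tool_pos: [534.1, -142.6, 150.2]
ee_rot: [-0.745, 3.051, -0.0]
force: [0.3, 0.0, -0.9]
width: 85.5
```

```bash
python3 - <<'E'
from h import *
s=env.read_state();print(s["tool_pos"],s["force"],s["joint_positions"])
for y in(-40,40): print(proj("side",lan(-71,y,105,8)))
print(proj("side",lan(-71,0,105,8)))
plan([((534.5,-144,60),117.5),((534.5,-144,21),117.5)])
E
```

```text
[ 534.1194177  -142.55293425  150.17018546] [ 0.2979425   0.00215135 -0.94864508] [-2.61030069e-01  3.52125626e-01 -2.23247210e-01  9.94279867e-01
  3.72739601e-04 -7.40210826e-01]
[271.98689004 197.76474725]
[263.49003657 185.81035321]
[267.60305965 191.5970481 ]
slide [ 0.003 -0.009  0.601] twist [-0.0002  0.0003 -0.0002] last
slide [-0.   -0.    0.26] twist [ 0. -0.  0.] last
```

The handle end pixels match the catch prediction within about 1 px. I descend and grip.

Emit:
send_rows([
  {"slide": [0.003,-0.009,0.25],"twist": [0,0,0]},
  {"slide": [0.003,-0.009,0.5],"twist": [0,0,0]},
  {"slide": [0.003,-0.009,0.7],"twist": [0,0,0]},
  {"slide": [0.003,-0.009,0.854],"twist": [0,0,0]},
  {"slide": [0.003,-0.009,0.854],"twist": [0,0,0]},
])

```text
time_s: 9.4
tool_pos: [532.6, -143.9, 20.2]
ee_rot: [0.744, -3.049, -0.003]
force: [-0.6, -0.1, 0.5]
width: 85.3
```

Emit:
send_rows([
  {"slide": [0,0,0],"twist": [0,0,0]},
  {"slide": [0,0,0],"twist": [0,0,0]},
  {"slide": [0,0,0],"twist": [0,0,0]},
  {"slide": [0,0,0],"twist": [0,0,0]},
  {"slide": [0,0,0],"twist": [0,0,0]},
], claw=1, grip_force=50)

```text
time_s: 10.02
tool_pos: [534.5, -145.7, 21.8]
ee_rot: [-0.742, 3.052, -0.001]
force: [-0.6, 0.3, 4.7]
width: 13.5
```

Emit:
send_rows([
  {"slide": [0,0,-0.2],"twist": [0,0,0]},
  {"slide": [0,0,-0.5],"twist": [0,0,0]},
  {"slide": [0,0,-0.8],"twist": [0,0,0]},
  {"slide": [0,0,-1],"twist": [0,0,0]},
  {"slide": [0,0,-1],"twist": [0,0,0]},
])

```text
time_s: 10.65
tool_pos: [535.7, -146.0, 173.4]
ee_rot: [-0.741, 3.048, -0.004]
force: [-0.1, -0.5, -1.1]
width: 13.0
```

```bash
python3 - <<'E'
from h import *
s=env.read_state();P=s["tool_pos"];print(P,s["force"],s["width"],s["ee_rot"])
u,v=proj("side",P).astype(int);print(u,v)
tiles("pics/c6.png",[("side",u-40,v-30,80,60),("side",252,157,80,60)])
plan([(lan(0,0,230,8),98)])
E
```

```text
[ 535.6628156  -145.99802501  173.39181161] [-0.12624275 -0.47315285 -1.11031388] 13.048723405597427 [-0.74103827  3.04838603 -0.00385021]
319 228
slide [-0.559  0.961 -0.195] twist [-0.0003  0.0004  0.1074] 
slide [-0.105  0.546 -0.098] twist [ 0. -0.  0.] 
slide [-0.105  0.546 -0.098] twist [0. 0. 0.] last
```

View pics/c6.png

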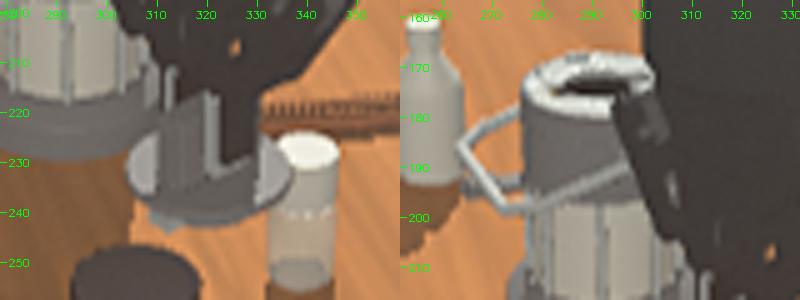

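The cap is held level, with the grip bar between the pads and the rim around (310,232). I carry it over the collar.

Emit:
send_rows([
  {"slide": [-0.28,0.48,-0.1],"twist": [0,0,0.05]},
  {"slide": [-0.559,0.961,-0.195],"twist": [0,0,0.107]},
  {"slide": [-0.559,0.961,-0.195],"twist": [0,0,0.107]},
  {"slide": [-0.559,0.961,-0.195],"twist": [0,0,0.107]},
  {"slide": [-0.559,0.961,-0.195],"twist": [0,0,0.107]},
])

```text
time_s: 11.32
tool_pos: [541.1, 20.9, 198.6]
ee_rot: [0.222, -3.13, 0.001]
force: [-0.1, -0.4, -2.3]
width: 13.1
```

Emit:
send_rows([
  {"slide": [-0.05,0.35,-0.1],"twist": [0,0,0]},
  {"slide": [-0.1,0.7,-0.15],"twist": [0,0,0]},
  {"slide": [-0.15,0.98,-0.18],"twist": [0,0,0]},
  {"slide": [-0.15,0.98,-0.18],"twist": [0,0,0]},
  {"slide": [-0.15,0.98,-0.18],"twist": [0,0,0]},
])

```text
time_s: 11.95
tool_pos: [543.5, 168.2, 226.3]
ee_rot: [0.219, -3.132, 0.002]
force: [0.3, -0.9, -0.8]
width: 12.7
```

```bash
python3 - <<'E'
from h import *
s=env.read_state();print(s["tool_pos"],s["force"],s["width"],s["ee_rot"])
plan([(lan(0,0,190,8),98),(lan(0,0,176,8),98)])
E
```

```text
[543.48938195 168.19848764 226.29925623] [ 0.3402754  -0.8771855  -0.79186381] 12.668656472403631 [ 2.18802876e-01 -3.13184914e+00  2.07661395e-03]
slide [-0.068  0.121  0.242] twist [-0.0004 -0.0007 -0.    ] last
slide [ 0.    -0.     0.093] twist [ 0.  0. -0.] last
```

Emit:
send_rows([
  {"slide": [-0.068,0.121,0.1],"twist": [0,0,0]},
  {"slide": [-0.068,0.121,0.2],"twist": [0,0,0]},
  {"slide": [-0.068,0.121,0.28],"twist": [0,0,0]},
  {"slide": [-0.068,0.121,0.335],"twist": [0,0,0]},
  {"slide": [-0.068,0.121,0.335],"twist": [0,0,0]},
])

```text
time_s: 12.58
tool_pos: [550.8, 188.7, 176.3]
ee_rot: [0.22, -3.132, 0.001]
force: [-0.6, 0.3, -0.6]
width: 13.0
```

```bash
python3 - <<'E'
from h import *
s=env.read_state();print(s["tool_pos"],s["force"],s["width"],s["ee_rot"])
plan([(lan(0,0,176,8),98)])
tiles("pics/c7.png",[("top",213,194,64,48),("side",262,147,64,48)])
E
```

```text
[550.75808853 188.71754101 176.25151504] [-0.56941925  0.25472473 -0.61110654] 13.024296790890523 [ 2.20437321e-01 -3.13210303e+00  8.58094185e-04]
slide [-0.    -0.008  0.002] twist [-0.0001 -0.0006  0.0003] last
```

View pics/c7.png

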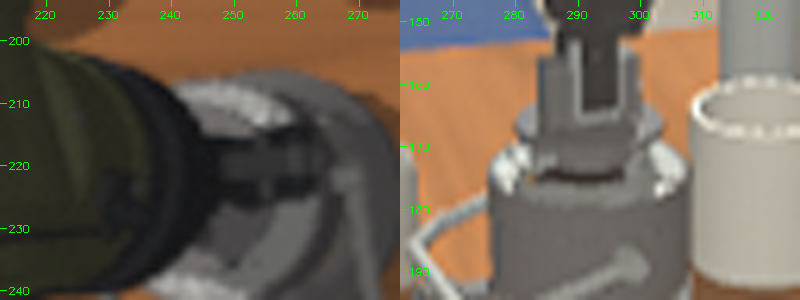

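The cap hovers centred over the mouth: the rim spans x 280–303 and the head 276–308 in the side view. I descend by feel.

Emit:
send_rows([
  {"slide": [0,-0.008,0.02],"twist": [0,0,0]},
  {"slide": [0,-0.008,0.035],"twist": [0,0,0]},
  {"slide": [0,-0.008,0.05],"twist": [0,0,0]},
  {"slide": [0,-0.008,0.06],"twist": [0,0,0]},
  {"slide": [0,-0.008,0.06],"twist": [0,0,0]},
])

```text
time_s: 13.3
tool_pos: [551.2, 187.8, 167.7]
ee_rot: [0.221, -3.133, 0.001]
force: [-1.3, -1.2, -1.8]
width: 13.4
```

Emit:
send_rows([
  {"slide": [0,0,0.015],"twist": [0,0,0]},
  {"slide": [0,0,0.03],"twist": [0,0,0]},
  {"slide": [0,0,0.045],"twist": [0,0,0]},
  {"slide": [0,0,0.055],"twist": [0,0,0]},
  {"slide": [0,0,0.058],"twist": [0,0,0]},
])

```text
time_s: 13.92
tool_pos: [551.3, 187.8, 159.8]
ee_rot: [0.221, -3.134, 0.0]
force: [-4.4, -3.1, 6.2]
width: 12.9
```

Seated: contact came at z 159.8, exactly the expected height. I hold briefly, then turn clockwise (+tool z).

Emit:
send_rows([
  {"slide": [0.003,0,0.003],"twist": [0,0,0]},
  {"slide": [0.003,0,0.003],"twist": [0,0,0.03]},
  {"slide": [0.003,0,0.003],"twist": [0,0,0.06]},
  {"slide": [0.003,0,0.003],"twist": [0,0,0.09]},
  {"slide": [0.003,0,0.003],"twist": [0,0,0.12]},
], grip_force=60)

```text
time_s: 14.55
tool_pos: [551.5, 188.0, 159.9]
ee_rot: [0.374, 3.118, 0.0]
force: [-2.4, -2.7, 5.1]
width: 12.9
```

```bash
python3 - <<'E'
from h import *
s=env.read_state();print(s["tool_pos"],s["force"],s["torque"],s["width"],s["joint_positions"])
R=Ro.from_rotvec(s["ee_rot"]).as_matrix();print(np.degrees(np.arctan2(R[1,1],R[0,1])))
plan([(s["tool_pos"],53)])
E
```

```text
[551.46493265 187.9848768  159.87763943] [-2.40455858 -2.6663411   5.06460434] [-0.58452469  0.58289506  0.16331609] 12.853495058212753 [ 3.28679893e-01  3.94008900e-01 -1.30432290e-01  1.04510862e+00
 -2.73366206e-04  5.67384882e-01]
76.32321692560882
slide [0. 0. 0.] twist [0.0002 0.0003 0.1296] last
```

Emit:
send_rows([
  {"slide": [0,0,0.003],"twist": [0,0,0.03]},
  {"slide": [0,0,0.003],"twist": [0,0,0.06]},
  {"slide": [0,0,0.003],"twist": [0,0,0.09]},
  {"slide": [0,0,0.003],"twist": [0,0,0.12]},
  {"slide": [0,0,0.003],"twist": [0,0,0.13]},
])

```text
time_s: 15.18
tool_pos: [552.1, 187.7, 159.9]
ee_rot: [0.996, 2.977, 0.001]
force: [-1.7, -3.9, 7.1]
width: 13.2
```

Emit:
send_rows([
  {"slide": [0,0,0],"twist": [0,0,0]},
  {"slide": [0,0,0],"twist": [0,0,0]},
  {"slide": [0,0,0],"twist": [0,0,0]},
  {"slide": [0,0,0],"twist": [0,0,0]},
  {"slide": [0,0,0],"twist": [0,0,0]},
])

```text
time_s: 15.8
tool_pos: [552.1, 187.7, 159.9]
ee_rot: [0.994, 2.977, 0.001]
force: [-2.4, -3.3, 6.3]
width: 13.1
```

```bash
python3 - <<'E'
from h import *
s=env.read_state();print(s["tool_pos"],s["force"],s["torque"],s["width"])
R=Ro.from_rotvec(s["ee_rot"]).as_matrix();yw=np.degrees(np.arctan2(R[1,1],R[0,1]));print(yw)
a=np.radians(yw-90)
for sg in(22,-22): print("bar end pred",proj("side",[551.3+sg*np.cos(a),187.8+sg*np.sin(a),185]))
for sg in(1,-1): 
  b=np.radians(8-45); print("pip",proj("side",[551+38.5*sg*np.cos(b),187.5+38.5*sg*np.sin(b),153]),proj("top",[551+38.5*sg*np.cos(b),187.5+38.5*sg*np.sin(b),153]))
tiles("pics/c8.png",[("top",213,194,64,48),("side",252,147,80,60)])
E
```

```text
[552.11140922 187.72748462 159.8814568 ] [-2.38405287 -3.30466526  6.26854958] [-0.71145249  0.51719281 -0.01796738] 13.08333232693403
53.0585646526611
bar end pred [298.69613148 162.22204495]
bar end pred [284.05390472 159.84274907]
pip [304.22045124 174.05787258] [255.74363393 211.22049319]
pip [278.9738513  169.69060271] [235.81776346 236.61346559]
```

View pics/c8.png

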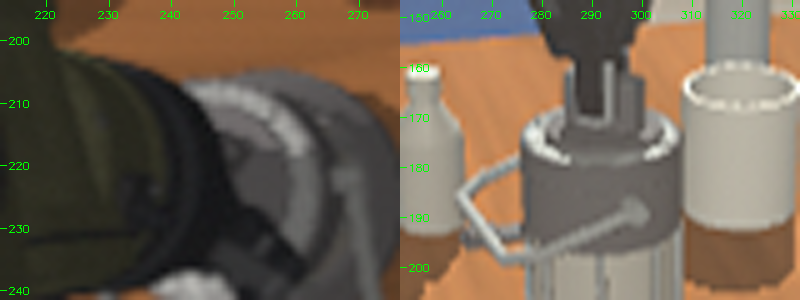

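The side view shows the rim flat on the collar and the grip bar spanning x 285–300, against about 284–299 predicted. The handle is still in its catch. Everything is at rest, so I hand in.

```bash
python3 -c "
from station import env,cams,ticket
print(ticket.finish_job())
s=env.read_state();print(s['time_s'],s['tool_pos'],s['width'])"
```

```text
the job is handed in; nothing more can be done
None
the job is handed in; nothing more can be done
```

I handed the job in at about 16 s of the 64 s, still gripping the cap at the test position. No verdict is reported.

**What I did:**
- **Handle:** I pushed it over and pressed it down to a firm stop, with the tip at 107.8 mm and about 20 N. Its bar ends appeared within about 1 px of where they should be when home.
- **Cap:** I gripped the grey cap and lowered it through the notches. It met the collar at the expected seated height (tool at 159.8 mm). I then turned it clockwise 45° from the notches, taking their direction as 8°.

**Last checks:**
- The cap's height did not change during the turn, and the rim looked flat.
- The fingers were closed to 13 mm on the bar with a 60 N grip setting, and the arm was at rest.
- The handle was still in its catch.
- I saw no bystander disturbed, though I took no full view at the end.

**What was unsure or disagreed:**
- **Notch direction:** my readings of it varied between about 7° and 9°.
- **Pips:** I did not see them clearly. The 45° rests on the measured tool angle, and the bar ends in the side view agreed with it to about 1 to 2 px.
- **Spring torque:** the final reading about the vertical was about 0 N m, not the 0.08 expected, so it does not confirm the spring.
- **Handle push:** partway down, the handle briefly pushed the tool aside with about 12 N, then settled normally.

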